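Dock the examination torch and set the charger lever to its colour notch

TASK

Take the white examination torch out of the blue basket and stand it upright in the square well of the charging dock, lens up and foot fully down on the floor of the well; lower it in, do not drop it. The sloping aluminium rest is there to lay it down on and take it again nearer the lens. Then, with the torch standing and let go, throw the dock's red-knobbed lever out of its parking notch (black spot) into the notch marked with the green spot, matching the green band on the torch, and leave it clicked in there; do not knock the bottle and the jars about.

Things in the scene. Friction and masses are not known exactly. Their poses are not given: they have to be found in the camera images.
- torch: White examination torch, 170 mm long, 0.1 to 0.2 kg: square handle 26 x 26 x 140 mm with a green band, then a black round lens head of 26 mm diameter, 30 mm long. Origin on its centre line, half way along; x points from foot to lens: foot end at x = -85 mm, handle ends at +55 mm, lens at +85 mm. Starts lying on a flat of its handle in the basket.
- torch_foot (a point): Centre of the flat foot end of the torch, away from the lens.
- basket: Fixed open blue basket, 240 mm long (its x) x 150 mm wide (its y) x 60 mm high outside, walls and floor 5 mm. Origin in the middle of its underside. It and the dock may stand on either side.
- rest: Fixed aluminium rest that holds the torch at a 40 degree slope, foot low, lens high towards its +x. Origin in the middle of its underside; base 115 x 60 mm. Two U-cradles 36 mm wide inside with walls 18 mm high: the lower one 0 to 30 mm along the slope, with an end stop for the foot at 0; the upper one 84 to 96 mm. Elsewhere the torch is free for the fingers.
- rest_foot (a point): Where the centre of the torch's foot comes when it lies in the rest against the end stop (in the rest's frame x = -68 mm, z = 30 mm). The torch's axis runs from here up towards the rest's +x at 40 degrees, 13 mm above the cradle floors; slope distances are measured from here.
- dock: Fixed white charging dock: slab 190 mm (x) x 295 mm (y) x 30 mm high, origin at the underside below the slab (slab from y = -160 to +135 mm). On it stand a grey square well and a lever with four notches, one black-spotted for parking and three with coloured spots.
- well_floor (a point): Middle of the floor of the square well, 30 mm above the table. The well is 44 mm square inside (sides along the dock's x and y), walls 7 mm, its mouth 80 mm above this floor.
- lever (a joint): Angle of the lever in rad: 0 in the parking notch (black spot, on the side away from the well); grows as it swings towards the well, clockwise seen from above. Sprung notches at 0, 0.45, 0.90 and 1.35: let go near one, it snaps in. Leaving the parking notch takes about 7 N at the knob. Which of the other three is green, yellow or blue varies.
- lever_pivot (a point): Point on the lever's upright axis, at the height of its arm, 49 mm above the table.
- lever_knob (a point): Top of the lever's upright red knob, 90 mm from the pivot. Only this part is for gripping: diameter 24 mm, 45 mm tall, from 57 to 102 mm above the table; the steel arm is below it.
- lever_pointer (a point): Point 16 mm beyond the tip of the lever's red pointer, 128 mm from the pivot, at the level of the coloured spots: it comes over the middle of the spot whose notch the lever is in.
- mark_green: Green spot, 22 mm diameter, 2 mm thick, fixed on the dock 128 mm from the lever's pivot; origin in the middle of its underside. It marks the wanted notch.
- mark_yellow: Yellow spot of the same size, marks another notch.
- mark_blue: Blue spot of the same size, marks another notch.
- amber_bottle: Bystander: amber bottle, 60 mm diameter, 130 mm tall, origin in the middle of its underside.
- swab_jar: Bystander: blue jar with a white cap, 76 mm diameter, 90 mm tall, origin in the middle of its underside.
- pill_jar: Bystander: small green jar with a black cap, 48 mm diameter, 55 mm tall, origin in the middle of its underside.
There are look-alikes about, which are no part of the job. Several things look just like the torch: the one meant starts farthest to the robot's left.

How it is judged:
On the way:
1. the torch stands upright in the well, lens up and foot on the floor, let go, with the lever still in its parking notch (horizontal distance between torch_foot and well_floor below 0.016 m and z of torch_foot in the frame of well_floor below 0.012 m and angle between torch's own x axis and vertical below 0.35 rad and contact force between the fingers and torch below 0.1 N and linear speed of torch below 0.03 m/s and value of joint lever below 0.2 rad), for 0.2 s.
At the end, for the whole second after the job is handed in: The torch stands in the well, lens up: its foot within 16 mm of the middle of the well and less than 12 mm above the floor, leaning less than 0.35 rad, let go and still. The lever is at rest in the green notch: its pointer point within 12 mm (horizontally) of the middle of the green spot (horizontal distance between torch_foot and well_floor below 0.016 m and z of torch_foot in the frame of well_floor below 0.012 m and angle between torch's own x axis and vertical below 0.35 rad and contact force between the fingers and torch below 0.1 N and linear speed of torch below 0.03 m/s and horizontal distance between lever_pointer and mark_green below 0.012 m and velocity of joint lever between -0.1 and 0.1 rad/s); the robot touches nothing.
It fails at once if the torch is dropped into the well (faster than 0.6 m/s inside it) (horizontal distance between torch_foot and well_floor below 0.021 m and z of torch_foot in the frame of well_floor below 0.07 m and linear speed of torch above 0.6 m/s).
It fails at once if the bottle or a jar is knocked over or shifted by more than 30 mm (distance of any of amber_bottle, swab_jar, pill_jar from where it was at the start of the episode above 0.03 m or angle between any of amber_bottle, swab_jar, pill_jar's own z axis and vertical above 0.5 rad).
It also fails if it takes over 72 s, if anything falls off the work surface, if the arm or the gripper's body presses on something with over 40 N, if the wrist force passes 120 N, or if a joint passes its speed limit or range.

ROBOT

A 6-joint arm with a two-finger parallel gripper is mounted at the origin on the work surface. World frame = base frame: x ahead of the robot, y to its left, z up, the work surface at z = 0. Lengths are in m, angles in rad, forces in N, time in s.
With the tool pointing down it reaches from about 0.35 to 0.875 m from the base axis. Payload 4.2 kg.
Tool frame: the origin (TCP) lies between the finger pads; the fingertips stand 25 mm ahead of it and the grasp point (between the pads) lies 6 mm ahead of it; z points along the fingers, y is the line along which they close (so a half turn about z gives the same grasp; the last joint's range is limited). The gripper opens to 85 mm and grips with 20 to 120 N. Pads are 22 mm wide; open, the fingers measure 114 mm over their backs; the gripper's body (76 mm by 85 mm) begins 54 mm behind the grasp point. The pads swing forward as they close: fully open they stand 13 mm farther back than shut.
Start: joints at [1.449, 0.385, 0.008, 0, -1.194, -0.259], TCP at [0.232, 0.58, 0.256] pointing down, gripper open.
Joint ranges: [-3.14, 3.14], [-1.21, 2.06], [-1.07, 1.41], [-3.16, 2.05], [-2.99, -0.16], [-3.1, 3.1]. Speed limits (rad/s): [2.79, 2.79, 3.14, 3.14, 3.14, 3.14].

INTERFACE

Orientations are given as a 3x3 rotation matrix whose columns are the frame's x, y, z axes.
In Python, from rig import arm, eoat, imaging, models gives the robot as it stands. Calls block until the motion is done:
- arm.reach(position, orientation): joint-space move of the TCP to a pose.
- arm.move_straight(position, rot=None, vel=0.15): straight line of the TCP; rot=None keeps the orientation; vel is the mean speed in m/s.
- arm.move_joints(angles): joint-space move.
- eoat.set_gripper(opening, f_grip=None): finger opening in m; f_grip is the grip in N (None keeps the last); returns when the fingers have stopped.
- arm.wait(seconds).
- arm.ik(position, orientation): joint angles nearest the present ones, or None.
- arm.sense(): the state.
- imaging.snapshot(name): name is "scene" or "top"; returns a dict with "color" (420x560x3 uint8, red, green, blue), "depth" (420x560 float32, m along the optical axis (not along the pixel's ray), 0 where there is no reading), "intrinsics" (3x3 intrinsics, pixels), "rvec" (rotation vector, rad) and "tvec" (3), from world to camera coordinates, as OpenCV has them. Camera axes: x right, y down, z forward; pixel columns grow to the right and rows downward; lengths in m; the calibration is good to about 2 mm. A picture is of the moment at which its call begins.
A pose or a line that the arm cannot do raises arm.PlanningError and nothing moves.
- arm.close_job(): hands the job in; it is judged then, once.
Trained networks look in the newest picture that a camera, given by its name, has taken for a name from the list of things; names that differ only in an ending like _2 or _b are one class to them, and where a whole thing is asked for, a point or a joint stands for the part that bears it (a point fixed in the world has none). Each returns a list of dicts, best first, with "confidence" (0 to 1); they miss things now and then, are a little off and sometimes report something else, mostly with a low value. They report only what shows in the picture. A call takes as long as a camera call. They do not tell look-alikes from the thing itself.
- models.spot_in(camera, target): "position" ([x, y, z] in m, in world coordinates, good to about 4 mm: the middle of the surface that is visible of it).
- models.cut_out(camera, target): "region" (420x560 bool, what is visible of it).
The state is a dict: "time": time; "joints": joint angles; "qd": joint speeds; "joint_torque": joint torques, N m; "tcp_pos": TCP position; "tcp_rot": TCP orientation; "contact_force": force on the tool from outside, world axes, zero at the start; "ft_torque": the same for the moment, N m; "opening": finger opening in m; "grip_force": force on a finger pad.
Only numpy, scipy, OpenCV 4.12 (cv2) and the standard library are available. Lean on these libraries where they do the work, as an engineer would, in place of code of your own. Each camera call takes 0.05 s, during which the arm holds its last target. There are 200 camera calls.

## Working session

There is one attempt and no reset: what is moved stays moved. The work goes in short steps, each a Python script; the robot and the scene stay as the last script left them, time stands still between calls to the robot, and variables do not carry over. Pictures are saved under pics/ and viewed, at most 10 in all, crops included, and the job is handed in when it is done.

```bash
mkdir -p pics; ls; cat > h.py <<'E'
import numpy as np, cv2
from rig import arm, eoat, imaging, models
def cam(s):
    R,_=cv2.Rodrigues(np.array(s["rvec"],float)); return R,np.array(s["tvec"],float).ravel(),np.array(s["intrinsics"])
def world(s):
    R,t,K=cam(s); d=s["depth"]; v,u=np.indices(d.shape)
    p=np.stack([(u-K[0,2])/K[0,0]*d,(v-K[1,2])/K[1,1]*d,d],-1)
    return (p-t)@R
def save(s,n): cv2.imwrite("pics/"+n,cv2.cvtColor(s["color"],cv2.COLOR_RGB2BGR))
E
python3 - <<'E'
from h import *
out=[]
for c in ["top","scene"]:
    s=imaging.snapshot(c); save(s,c+"0.png"); np.savez(c+"0.npz",**s)
    for n in ["torch","basket","rest","dock","well_floor","lever","lever_knob","lever_pointer","lever_pivot","mark_green","mark_yellow","mark_blue","amber_bottle","swab_jar","pill_jar"]:
        try:
            print(c,n,[(np.round(r["position"],3).tolist(),round(r["confidence"],2)) for r in models.spot_in(c,n)][:5])
        except Exception as e: print(c,n,e)
    R,t,K=cam(s); print(-R.T@t, K[0,0])
print(arm.sense()["time"])
E
```

```text
pics
top torch [([0.759, -0.331, 0.026], 0.89), ([0.509, -0.248, 0.029], 0.72), ([0.259, -0.349, 0.027], 0.7), ([0.474, -0.45, 0.024], 0.67)]
top basket [([0.522, -0.265, 0.003], 0.93), ([0.53, 0.016, 0.015], 0.6), ([0.451, 0.301, 0.031], 0.41)]
top rest [([0.534, 0.018, 0.016], 0.56)]
top dock [([0.491, 0.262, 0.028], 0.59)]
top well_floor [([0.495, 0.264, 0.031], 0.68), ([0.535, 0.013, 0.02], 0.66)]
top lever [([0.511, 0.192, 0.057], 0.75), ([0.411, 0.198, 0.034], 0.74)]
top lever_knob [([0.505, 0.19, 0.057], 0.88)]
top lever_pointer [([0.506, 0.194, 0.052], 0.97)]
top lever_pivot [([0.491, 0.265, 0.031], 0.87)]
top mark_green [([0.41, 0.198, 0.034], 0.47)]
top mark_yellow [([0.418, 0.259, 0.034], 0.52)]
top mark_blue [([0.453, 0.303, 0.031], 0.48)]
top amber_bottle [([0.772, 0.139, 0.082], 0.55)]
top swab_jar [([0.746, -0.114, 0.089], 0.84)]
top pill_jar [([0.716, 0.027, 0.05], 0.95)]
[ 0.34621227 -0.05065401  1.02127792] 435.5819553504813
scene torch [([0.769, -0.33, 0.025], 0.86), ([0.524, -0.249, 0.028], 0.81), ([0.268, -0.353, 0.023], 0.8), ([0.494, -0.443, 0.028], 0.74)]
scen
[... 326 characters left out ...]
9), ([0.741, 0.032, 0.044], 0.54)]
scene lever_pointer [([0.516, -0.26, 0.014], 0.69), ([0.5, 0.18, 0.061], 0.58), ([0.533, 0.267, 0.033], 0.35)]
scene lever_pivot [([0.531, 0.271, 0.025], 0.84), ([0.562, 0.016, 0.018], 0.69)]
scene mark_green [([0.453, 0.306, 0.031], 0.51), ([0.417, 0.204, 0.035], 0.38)]
scene mark_yellow [([0.424, 0.253, 0.032], 0.5)]
scene mark_blue [([0.45, 0.304, 0.031], 0.63), ([0.533, 0.265, 0.035], 0.29)]
scene amber_bottle [([0.805, 0.143, 0.083], 0.79)]
scene swab_jar [([0.784, -0.114, 0.069], 0.66)]
scene pill_jar [([0.74, 0.03, 0.045], 0.69), ([0.533, 0.265, 0.033], 0.25), ([0.519, -0.258, 0.017], 0.2)]
[ 1.35139099 -0.0209512   0.85439489] 497.99427258842206
1.6
```

View pics/top0.png

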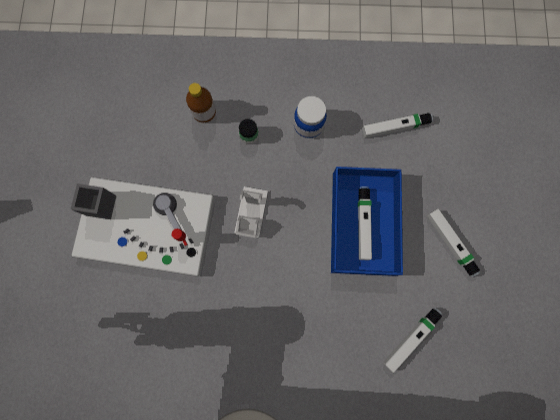

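View pics/scene0.png

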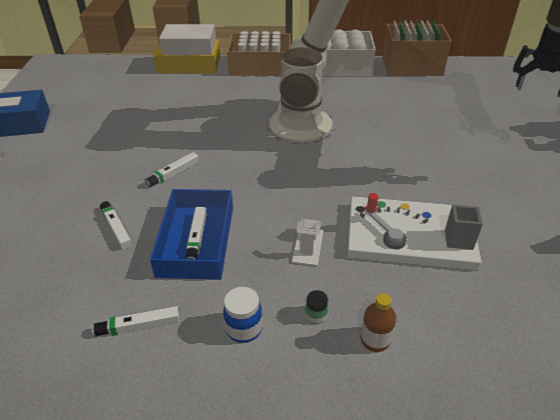

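Top view: the torch is in the basket at (365,223), lens up (+x). The dock is on the left, with the well at (93,200), the pivot at (165,204) and the knob at (178,234). The spots are black (191,252), green (167,260), yellow (142,256) and blue (123,242). The rest is at (251,212). The scene view agrees, so green is the first notch.

```bash
cat > m.py <<'E'
from h import *
from scipy.optimize import least_squares
S={c:dict(np.load(c+"0.npz")) for c in ["top","scene"]}
W={c:world(S[c]) for c in S}; 
P=np.concatenate([W[c][S[c]["depth"]>0] for c in S]); C=np.concatenate([S[c]["color"][S[c]["depth"]>0] for c in S]).astype(int)
src=np.concatenate([[c]*(S[c]["depth"]>0).sum() for c in S])
def box(x0,x1,y0,y1,z0,z1): return (P[:,0]>x0)&(P[:,0]<x1)&(P[:,1]>y0)&(P[:,1]<y1)&(P[:,2]>z0)&(P[:,2]<z1)
def rect(m): r=cv2.minAreaRect((P[m,:2]*1000).astype(np.float32)); return np.round(np.array([*r[0],*r[1],r[2]]),1)
for c in S:
    k=src==c
    print(c,"table z",np.median(P[k&box(.3,.6,-.1,-.05,-.05,.02),2]))
    m=k&box(.35,.65,-.35,-.15,.022,.045)&(C.min(1)>110); print("torch white",rect(m),m.sum(),np.median(P[m,2]))
    m=k&box(.4,.62,-.29,-.2,.018,.045)&~((C[:,2]>C[:,0]+30)); print("torch all",rect(m),np.median(P[m,2]))
    print("well rim",rect(k&box(.4,.7,.25,.5,.104,.12)))
    m=k&box(.3,.7,.1,.47,.027,.033);print("slab",rect(m),np.median(P[m,2]))
    m=k&box(.3,.7,.1,.26,.060,.11)&(C[:,0]>90)&(C[:,1]<60); print("knob",P[m].mean(0),P[m,2].max(),m.sum())
    for n,f in dict(green=lambda c:(c[:,1]>c[:,0]+40)&(c[:,1]>c[:,2]+30),yellow=lambda c:(c[:,0]>c[:,2]+70)&(c[:,1]>c[:,2]+50),blue=lambda c:(c[:,2]>c[:,0]+50)).items():
        m=k&box(.35,.5,.15,.36,.025,.042)&f(C); print(n,P[m].mean(0).round(4),m.sum())
    m=k&box(.45,.65,-.05,.1,.006,.15); print("rest",rect(m),m.sum())
    m=k&box(.45,.65,-.05,.1,.06,.15); print("rest hi",rect(m),P[m,2].max())
    m=k&box(.45,.65,-.05,.1,.004,.018); print("rest base",rect(m))
    m=k&box(.45,.65,-.05,.1,.025,.055); print("rest lo",rect(m))
    for n,b in dict(bottle=(.7,.9,.08,.2),swab=(.65,.85,-.18,-.05),pill=(.65,.8,-.02,.07)).items():
        m=k&box(*b,.02,.2); print(n,rect(m),P[m,2].max())
t=S["top"]["color"][170:280,220:290]; a=cv2.resize(t,None,fx=5,fy=5,interpolation=2)
b=cv2.resize(S["scene"]["color"][205:275,285:335],None,fx=6,fy=6,interpolation=2)
o=np.zeros((560,700,3),np.uint8);o[:550,:350]=a;o[:420,360:660]=b;save({"color":o},"rest.png")
E
python3 m.py
```

```text
top table z 0.00031437537375453707
torch white [ 500.3 -250.2  139.6   25.5    0.8] 599 0.031195440619802648
torch all [ 513.9 -250.6  166.9   26.7    1. ] 0.030982759725232168
well rim [532.8 361.7  61.   58.4  83.1]
slab [490.7 260.6 294.8 189.6  83.4] 0.03017985936298865
knob [0.46496123 0.16409506 0.10246467] 0.10595874644698293 80
green [0.4145 0.1991 0.0324] 68
yellow [0.4211 0.2558 0.0317] 67
blue [0.452  0.3038 0.0323] 67
rest [567.9  28.2 106.9 185.3  77.9] 1181
rest hi [555.2  11.4  46.2  24.3  79.3] 0.10012171990842668
rest base [549.8  23.5 146.8 197.3  89.9]
rest lo [514.   17.9  46.1  82.3  82. ]
bottle [780.3 142.5  52.9  59.7  19.5] 0.13541645613814862
swab [ 757.7 -117.2   72.7   71.4   39.5] 0.0949600126410804
pill [725.2  28.4  44.7  44.6  55. ] 0.059779826276731195
scene table z 0.0010536476017658427
torch white [ 4.996e+02 -2.488e+02  1.433e+02  2.690e+01  2.000e-01] 399 0.03174716235474824
torch all [ 5.145e+02 -2.487e+02  1.731e+02  2.690e+01  2.000e-01] 0.031433533058462124
well rim [534.4 363.1  59.   63.5  83.5]
slab [492.8 262.7 293.8 193.8  83.2] 0.030686138110040517
knob [0.47300409 0.16493817 0.08725015] 0.10633264869084302 152
green [0.4146 0.1999 0.0328] 32
yellow [0.421  0.257  0.0331] 39
blue [0.452  0.3053 0.0328] 37
rest [547.5  21.  153.   95.2   9.8] 1095
rest hi [559.4  12.6  49.   24.6  68.1] 0.09891059436553172
rest base [549.8  24.6 194.6 148.4   0. ]
rest lo [522.   18.7  46.2  97.   81.1]
bottle [793.9 143.6  60.5  48.1  71.9] 0.13383199638345294
swab [ 766.9 -115.5   72.7   71.9   56.4] 0.09537421825912934
pill [731.2  30.4  44.5  46.1  43.2] 0.059812235278042934
```

View pics/rest.png

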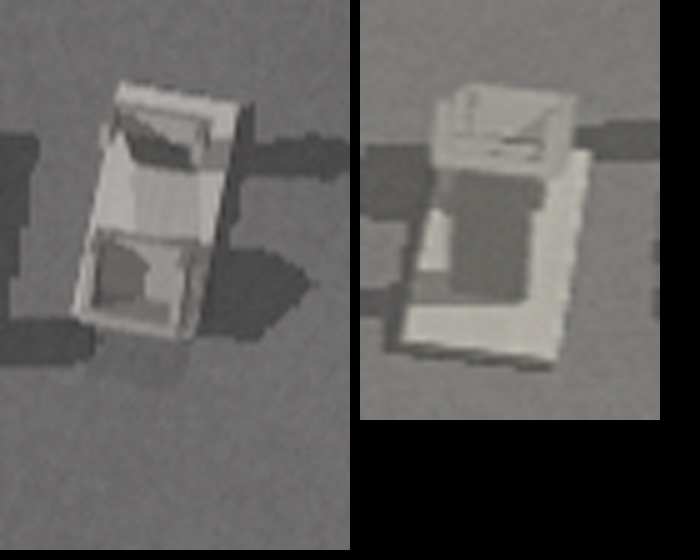

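```bash
cat > fit.py <<'E'
from m import *
# rest base height and rect
for c in S:
    k=src==c; m=k&box(.47,.64,-.03,.065,.003,.02); h=np.histogram(P[m,2],bins=17,range=(.003,.02)); print(c,h[0])
    I=S[c]["color"].astype(int); w=W[c]
    m=(w[...,2]>.005)&(w[...,0]>.45)&(w[...,0]<.65)&(w[...,1]>-.05)&(w[...,1]<.08)&(I.mean(2)>125)&(w[...,2]<.02)
    n,l,st,_=cv2.connectedComponentsWithStats(m.astype(np.uint8)); i=1+st[1:,4].argmax()
    q=w[l==i]; print("base z",np.median(q[:,2]),cv2.minAreaRect((q[:,:2]*1000).astype(np.float32)))
    kk=k&box(.45,.65,-.04,.08,.088,.15); print("hi top",P[kk].mean(0),rect(kk))
sp=np.array([[.4145,.1995],[.421,.2564],[.452,.3045]]);ang=np.array([.45,.9,1.35])
f=lambda p:(p[:2]+.128*np.c_[np.cos(p[2]-ang),np.sin(p[2]-ang)]-sp).ravel()
r=least_squares(f,[.54,.22,-2.7]);p=r.x;print("pivot",p,"res",r.fun*1000)
print("knob at 0",p[:2]+.09*np.r_[np.cos(p[2]),np.sin(p[2])])
s=arm.sense();print(s["tcp_rot"].tolist() if hasattr(s["tcp_rot"],"tolist") else s["tcp_rot"],s["time"])
E
python3 fit.py | tail -14
```

```text
rest base [549.8  24.6 194.6 148.4   0. ]
rest lo [522.   18.7  46.2  97.   81.1]
bottle [793.9 143.6  60.5  48.1  71.9] 0.13383199638345294
swab [ 766.9 -115.5   72.7   71.9   56.4] 0.09537421825912934
pill [731.2  30.4  44.5  46.1  43.2] 0.059812235278042934
top [ 89  37  56  71 139 126 110  69  23  10   3   3   1   2   4   4   5]
base z 0.008406081474733918 ((539.376953125, 14.773900985717773), (58.7032356262207, 55.422935485839844), 81.73039245605469)
hi top [0.5497444  0.01161169 0.09263942] [551.   11.8  45.4  15.8  79.3]
scene [ 97  40  32  42  85 114 128  73  35  19   7   5   6   4   3   6   4]
base z 0.009011456038311893 ((537.0868530273438, 16.683917999267578), (59.823299407958984, 113.62924194335938), 81.0448989868164)
hi top [0.55677142 0.01688137 0.0923601 ] [556.   14.2  44.4  10.4  78.3]
pivot [ 0.5417081   0.2132693  -2.58464814] res [-0.06062517  0.10647691  0.16648944 -0.07584261 -0.10586352 -0.03063457]
knob at 0 [0.46530942 0.16569575]
[[0.9283642277158641, -0.37167171081029726, -8.993005042343416e-06], [-0.3716717109015076, -0.9283642276355646, -1.2734504681637197e-05], [-3.61572903889669e-06, 1.5164704174392922e-05, -0.999999999878479]] 1.6
```

```bash
cat > fit2.py <<'E'
from m import *
a=np.radians(-9.3); u=np.array([np.cos(a),np.sin(a)]); v=np.array([-u[1],u[0]])
o=np.array([.55,.014]); d=P[:,:2]-o; U=d@u*1000; V=d@v*1000
for c in S:
    k=(src==c)&(abs(U)<110)&(abs(V)<28)
    H,_,_=np.histogram2d(P[k,2]*1000,U[k],bins=[np.arange(4,112,6),np.arange(-100,101,8)]); print(c); 
    print("      "+" ".join(f"{int(x):4d}" for x in np.arange(-96,101,8)))
    for i in range(len(H)-1,-1,-1): print(f"{4+6*i:4d}: "+" ".join(f"{int(x):4d}" if x else "   ." for x in H[i]))
    k=(src==c)&(abs(U)<60)&(P[:,2]>.070)&(P[:,2]<.11); print("V hi",V[k].min(),V[k].max(),np.percentile(V[k],[3,97]))
    k=(src==c)&(U<-40)&(U>-90)&(P[:,2]>.025)&(P[:,2]<.06); print("V lo",np.percentile(V[k],[3,97]))
    k=(src==c)&(U>25)&(U<80)&(P[:,2]>.006)&(P[:,2]<.013); print("V base",np.percentile(V[k],[3,97]), "U",np.percentile(U[k],[95,99]))
E
python3 fit2.py | sed '1,/pill \[731/d'
```

```text
top
       -96  -88  -80  -72  -64  -56  -48  -40  -32  -24  -16   -8    0    8   16   24   32   40   48   56   64   72   80   88   96
 100:    .    .    .    .    .    .    .    .    .    .    .    .    1    .    .    .    .    .    .    .    .    .    .    .    .
  94:    .    .    .    .    .    .    .    .    .    .    .    .    8    .    .    .    .    .    .    .    .    .    .    .    .
  88:    .    .    .    .    .    .    .    .    .    .    .    6   11    7    .    .    .    .    .    .    .    .    .    .    .
  82:    .    .    .    .    .    .    .    .    .    .    .    1    1   10    7    .    .    .    .    .    .    .    .    .    .
  76:    .    .    .    .    .    .    .    .    .    .    .    .    1   41   34    .    .    .    .    .    .    .    .    .    .
  70:    .    .    .    .    .    .    .    .    .    .    .    .    4   22    1    .    .    .    .    .    .    .    .    .    .
  64:    .    .    .    .    .    .    .    .    .    .    .    .    3    3    .    .    .    .    .    .    .    .    .    .    .
  58:    .    .    .    .    .    .    .    .   
[... 3269 characters left out ...]
   .
  22:    .    .    .    8   33    9    1    .    1    .    .    .    .    1   29    1    .    .    .    .    .    .    .    .    .
  16:    .    .    .    .    7    3    .    .    4    .    .    .    .    1   18    .    .    .    .    .    .    .    .    .    .
  10:    .    .    .    .    2    2    5    5    7    8    8    2    9    7   34   19   10   19    .    .    .    .    .    .    .
   4:    1    .    .    1    6    6   12   13   21   17   16   22   16   21   36   50   49   65   13    .    .    4    2    1    1
V hi -22.339310370825288 373.13845539081217 [-19.05812489 370.41363317]
V lo [-348.10562393  367.55628595]
V base [-421.75222066   24.73565274] U [75.06566189 79.06633191]
```

```bash
cat > plan.py <<'E'
from h import *
from scipy.spatial.transform import Rotation as Ro
D=np.radians
def pose(foot,yaw,phi,th,s,h,lift=0):
    Z=Ro.from_euler("z",yaw,degrees=True).as_matrix(); c,n=np.cos(D(th)),np.sin(D(th))
    R=Z@np.array([[c,0,n],[0,-1,0],[n,0,-c]]); a=Z@[np.cos(D(phi)),0,np.sin(D(phi))]
    return np.array(foot)+s*a-h*R[:,2]+[0,0,lift], R
RY=-9.3; u=np.array([np.cos(D(RY)),np.sin(D(RY)),0]); v=np.array([-u[1],u[0],0])
RO=np.array([.55,.014,0])+.001*u-.001*v
RF=RO-.068*u+[0,0,.030]
ra=u*np.cos(D(40))+[0,0,np.sin(D(40))]; rn=-u*np.sin(D(40))+[0,0,np.cos(D(40))]
TF=np.array([.4295,-.2500,.018])   # foot in basket
S1,H1=.057,.013
WELL=np.array([.5336,.3624,.030])
pick=lambda l=0: pose(TF,0.5,0,0,S1,H1,l)
place=lambda up=0.,al=.004: pose(RF+al*ra+(.0015+up)*rn,RY,40,40,S1,H1)
S2,H2,TH2=.127,.006,0
regrasp=lambda l=0,al=.002: pose(RF+al*ra,RY,40,TH2,S2,H2,l)
well=lambda l=0,yaw=0: pose(WELL,yaw,90,50+TH2,S2,H2,l)
PIV=np.array([.5417,.2133]);A0=-2.5846
def knob(q,z,tyaw):
    p=PIV+.09*np.array([np.cos(A0-q),np.sin(A0-q)]); return pose([p[0],p[1],z],tyaw,0,0,0,.006)
E
cat > chk.py <<'E'
from plan import *
for n,p in dict(pick=pick(),pickup=pick(.16),place=place(),placeup=place(.06),rg=regrasp(),rgu=regrasp(.12)).items(): q=arm.ik(*p);print(n,p[0].round(3),None if q is None else np.round(q,2))
for y in [-7,15,35,60]:
    for l in [0,.12]: q=arm.ik(*well(l,y));print("well",y,l,None if q is None else np.round(q,2))
for y in [-60,-30,0,30]:
    for q0 in [0,.45]: q=arm.ik(*knob(q0,.085,y));print("knob",y,None if q is None else np.round(q,2))
E
python3 chk.py
```

```text
pick [ 0.486 -0.25   0.031] [-0.18  0.52 -0.44  0.   -0.61  1.76]
pickup [ 0.486 -0.25   0.191] [-0.18  0.31 -0.28  0.   -0.98  1.76]
place [0.521 0.018 0.08 ] [-0.31  0.34 -0.79 -2.77 -0.26 -1.82]
placeup [0.483 0.024 0.126] None
rg [0.581 0.008 0.119] [ 0.29  0.44 -0.28  0.   -0.85  1.12]
rgu [0.581 0.008 0.239] [ 0.29  0.32 -0.13  0.   -1.12  1.12]
well -7 0 [ 0.76  0.4  -0.83  1.95 -0.69 -1.14]
well -7 0.12 [ 0.9   0.23 -0.72  1.51 -0.71 -0.73]
well 15 0 None
well 15 0.12 None
well 35 0 None
well 35 0.12 None
well 60 0 [ 0.53  0.34 -0.25 -1.16 -0.42  3.05]
well 60 0.12 [ 0.65  0.17 -0.22 -0.74 -0.45  2.52]
knob -60 [ 0.67  0.36 -0.52  0.   -0.69 -0.15]
knob -60 [ 0.75  0.36 -0.52  0.   -0.69 -0.23]
knob -30 [ 0.67  0.36 -0.52  0.   -0.69  0.38]
knob -30 [ 0.75  0.36 -0.52  0.   -0.69  0.3 ]
knob 0 [ 0.67  0.36 -0.52  0.   -0.69  0.9 ]
knob 0 [ 0.75  0.36 -0.52  0.   -0.69  0.82]
knob 30 [ 0.67  0.36 -0.52  0.   -0.69  1.42]
knob 30 [ 0.75  0.36 -0.52  0.   -0.69  1.34]
```

```bash
cat > chk2.py <<'E'
from plan import *
import plan
F=np.diag([-1,-1,1.])
def t(n,p):
    for f in (0,1):
        q=arm.ik(p[0],p[1]@F if f else p[1])
        print(n,"flip" if f else "    ",None if q is None else np.round(q,2))
for up in [0,.02,.04]: t(f"place n+{up}",place(up))
for l in [.03,.06,.1]: p=place(0); t(f"place z+{l}",(p[0]+[0,0,l],p[1]))
for th in [-15,-25]:
    plan.TH2=th
    t(f"rg {th}",regrasp2:=pose(RF,RY,40,th,S2,H2)); t("  up",pose(RF,RY,40,th,S2,H2,.12))
    for y in [-7,35]:
        for l in [0,.12]: t(f"well {th} {y} {l}",pose(WELL,y,90,50+th,S2,H2,l))
E
python3 chk2.py
```

```text
place n+0      [-0.31  0.34 -0.79 -2.77 -0.26 -1.82]
place n+0 flip [-0.31  0.34 -0.79 -2.77 -0.26  1.32]
place n+0.02      [-0.29  0.27 -0.75 -2.65 -0.17 -1.96]
place n+0.02 flip [-0.29  0.27 -0.75 -2.65 -0.17  1.18]
place n+0.04      None
place n+0.04 flip None
place z+0.03      None
place z+0.03 flip None
place z+0.06      None
place z+0.06 flip None
place z+0.1      None
place z+0.1 flip None
rg -15      [ 0.24  0.56 -0.06 -0.11 -1.19  1.22]
rg -15 flip [ 0.24  0.56 -0.06 -0.11 -1.19 -1.92]
  up      [ 0.24  0.45  0.07 -0.1  -1.44  1.19]
  up flip [ 0.24  0.45  0.07 -0.1  -1.44 -1.95]
well -15 -7 0      [ 0.85  0.36 -0.73  1.39 -0.5  -0.67]
well -15 -7 0 flip [ 0.85  0.36 -0.73  1.39 -0.5   2.47]
well -15 -7 0.12      [ 0.98  0.24 -0.53  0.9  -0.72 -0.21]
well -15 -7 0.12 flip [ 0.98  0.24 -0.53  0.9  -0.72  2.94]
well -15 35 0      None
well -15 35 0 flip None
well -15 35 0.12      [ 0.88  0.16 -0.54  0.52 -0.31  0.85]
well -15 35 0.12 flip [ 0.88  0.16 -0.54  0.52 -0.31 -2.3 ]
rg -25      [ 0.21  0.64  0.07 -0.16 -1.41  1.25]
rg -25 flip [ 0.21  0.64  0.07 -0.16 -1.41 -1.89]
  up      [ 0.21  0.53  0.2  -0.16 -1.64  1.22]
  up flip [ 0.21  0.53  0.2  -0.16 -1.64 -1.93]
well -25 -7 0      [ 0.94  0.38 -0.56  0.79 -0.54 -0.16]
well -25 -7 0 flip [ 0.94  0.38 -0.56  0.79 -0.54  2.98]
well -25 -7 0.12      [ 0.98  0.27 -0.34  0.54 -0.83  0.12]
well -25 -7 0.12 flip [ 0.98  0.27 -0.34  0.54 -0.83 -3.02]
well -25 35 0      [ 0.88  0.34 -0.53  0.39 -0.3   0.95]
well -25 35 0 flip [ 0.88  0.34 -0.53  0.39 -0.3  -2.19]
well -25 35 0.12      [ 0.89  0.22 -0.3   0.2  -0.64  1.15]
well -25 35 0.12 flip [ 0.89  0.22 -0.3   0.2  -0.64 -1.99]
```

```bash
cat >> plan.py <<'E'
TB=-20; H1=.0145; TH2=-25
pick=lambda l=0: pose(TF,0.5,0,TB,S1,H1,l)
place=lambda up=0.,al=.004: pose(RF+al*ra+(.0015+up)*rn,RY,40,40+TB,S1,H1)
def lift(p,l): return p[0]+[0,0,l],p[1]
E
python3 - <<'E'
from plan import *
for n,p in dict(pick=pick(),pu=pick(.16),pl=place(),plu=place(.04),pluu=place(.09)).items(): q=arm.ik(*p);print(n,p[0].round(4),None if q is None else np.round(q,2))
eoat.set_gripper(.05,60)
arm.reach(*pick(.16)); arm.move_straight(pick(.03)[0],vel=.2); arm.move_straight(pick()[0],vel=.06)
s=arm.sense(); print(s["time"],s["tcp_pos"],s["contact_force"])
eoat.set_gripper(.0,60); s=arm.sense(); print(s["opening"],s["grip_force"],s["contact_force"])
arm.move_straight(pick(.16)[0],vel=.15); s=arm.sense(); print(s["time"],s["opening"],s["grip_force"],s["contact_force"])
t=imaging.snapshot("scene");save(t,"held.png");np.savez("held.npz",**t)
E
```

```text
pick [ 0.4915 -0.2495  0.0316] [-0.15  0.65 -0.24  0.06 -1.02  1.69]
pu [ 0.4915 -0.2495  0.1916] [-0.15  0.47 -0.1   0.05 -1.35  1.71]
pl [0.524  0.0172 0.084 ] None
plu [0.4986 0.0214 0.1146] None
pluu [0.4669 0.0266 0.1529] [ 0.44  0.1  -0.95  0.71 -0.3   0.31]
6.5417 [ 0.49147991 -0.2495287   0.03143148] [ 0.4740679  -0.09291615  0.99991215]
0.02479268233480827 61.14168047904968 [ 0.57513573 -0.06894442  2.24410109]
8.0917 0.024722518709499628 60.821692943573 [-0.57140533  0.40160203 -1.3374637 ]
```

View pics/held.png

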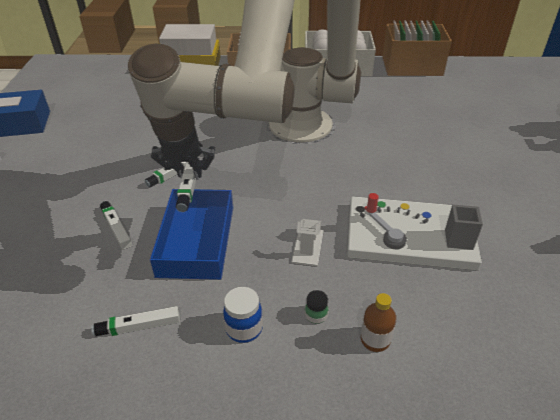

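The torch is held at (185,190), lens forward at (183,203), and the basket is empty. Next I check which tool pitches can be reached at the rest.

```bash
python3 - <<'E'
from plan import *
F=np.diag([-1,-1,1.])
for tb in [-20,-25,-30,-35,-40,-45,-50]:
    for up in [0,.03,.06]:
        p=pose(RF+.004*ra+(.0015+up)*rn,RY,40,40+tb,S1,H1); q=arm.ik(*p); q2=arm.ik(p[0],p[1]@F)
        print(tb,up,None if q is None else np.round(q,2),None if q2 is None else np.round(q2,2))
for dy in [-8,-5,5,8]:
    p=pose(RF+.004*ra+(.0015)*rn,RY+dy,40,20,S1,H1); q=arm.ik(*p);print(dy,None if q is None else np.round(q,2))
for phi in [25,30,35,45,50]:
    p=pose(RF+.004*ra+(.0015)*rn,RY,phi,phi-20,S1,H1); q=arm.ik(*p);print(phi,None if q is None else np.round(q,2))
E
```

```text
-20 0 None None
-20 0.03 None None
-20 0.06 [ 0.32  0.17 -0.99  1.   -0.19  0.13] [ 0.32  0.17 -0.99  1.   -0.19 -3.01]
-25 0 [ 0.36  0.33 -0.82  0.58 -0.24  0.49] [ 0.36  0.33 -0.82  0.58 -0.24 -2.65]
-25 0.03 [ 0.4   0.26 -0.81  0.47 -0.31  0.57] [ 0.4   0.26 -0.81  0.47 -0.31 -2.57]
-25 0.06 [ 0.44  0.2  -0.8   0.4  -0.38  0.61] [ 0.44  0.2  -0.8   0.4  -0.38 -2.54]
-30 0 [ 0.38  0.36 -0.64  0.22 -0.43  0.83] [ 0.38  0.36 -0.64  0.22 -0.43 -2.31]
-30 0.03 [ 0.41  0.29 -0.66  0.2  -0.48  0.83] [ 0.41  0.29 -0.66  0.2  -0.48 -2.31]
-30 0.06 [ 0.43  0.23 -0.67  0.19 -0.53  0.82] [ 0.43  0.23 -0.67  0.19 -0.53 -2.32]
-35 0 [ 0.36  0.39 -0.53  0.08 -0.58  0.98] [ 0.36  0.39 -0.53  0.08 -0.58 -2.16]
-35 0.03 [ 0.38  0.32 -0.55  0.08 -0.62  0.96] [ 0.38  0.32 -0.55  0.08 -0.62 -2.18]
-35 0.06 [ 0.41  0.26 -0.57  0.08 -0.67  0.94] [ 0.41  0.26 -0.57  0.08 -0.67 -2.2 ]
-40 0 [ 0.34  0.42 -0.44  0.   -0.71  1.07] [ 0.34  0.42 -0.44 -0.   -0.71 -2.07]
-40 0.03 [ 0.36  0.36 -0.47  0.   -0.75  1.05] [ 0.36  0.36 -0.47 -0.   -0.75 -2.09]
-40 0.06 [ 0.38  0.3  -0.48  0.   -0.79  1.03] [ 0.38  0.3  -0.48  0.   -0.79 -2.11]
-45 0 [ 0.31  0.45 -0.36 -0.05 -0.84  1.13] [ 0.31  0.45 -0.36 -0.05 -0.84 -2.01]
-45 0.03 [ 0.33  0.39 -0.39 -0.05 -0.87  1.11] [ 0.33  0.39 -0.39 -0.05 -0.87 -2.03]
-45 0.06 [ 0.35  0.34 -0.41 -0.05 -0.9   1.09] [ 0.35  0.34 -0.41 -0.05 -0.9  -2.05]
-50 0 [ 0.29  0.49 -0.29 -0.09 -0.95  1.18] [ 0.29  0.49 -0.29 -0.09 -0.95 -1.97]
-50 0.03 [ 0.31  0.43 -0.31 -0.09 -0.98  1.16] [ 0.31  0.43 -0.31 -0.09 -0.98 -1.98]
-50 0.06 [ 0.33  0.37 -0.34 -0.1  -1.02  1.14] [ 0.33  0.37 -0.34 -0.1  -1.02 -2.  ]
-8 None
-5 None
5 None
8 None
25 [ 0.35  0.42 -0.53  0.08 -0.55  0.99]
30 [ 0.37  0.38 -0.64  0.22 -0.41  0.83]
35 [ 0.35  0.34 -0.82  0.61 -0.22  0.47]
45 None
50 None
```

```bash
cat >> plan.py <<'E'
def pick_t(tb,h,l=0): return pose(TF,0.5,0,tb,S1,h,l)
E
sed -i 's/^TB=-20; H1=.0145/TB=-30; H1=.0164/' plan.py
python3 - <<'E'
from plan import *
def st(n): s=arm.sense(); print(n,round(s["time"],1),np.round(s["tcp_pos"],4),round(s["opening"],4),round(s["grip_force"],1),np.round(s["contact_force"],1))
a=pick_t(-20,.0145,.0005)
arm.move_straight(a[0]+[0,0,.02],vel=.2); arm.move_straight(a[0],vel=.05); st("down")
eoat.set_gripper(.05); arm.move_straight(a[0]+[0,0,.045],vel=.2)
arm.reach(*pick(.045)); arm.move_straight(pick()[0],vel=.1); st("at")
eoat.set_gripper(0,60); st("grip")
arm.move_straight(pick(.16)[0],vel=.2); st("up")
arm.reach(*place(.08)); st("over")
t=imaging.snapshot("top");save(t,"over.png")
q=arm.ik(*place()); print(q)
E
```

```text
down 9.5 [ 0.4913 -0.2494  0.0322] 0.0248 61.1 [-0.6  0.6  2.2]
at 11.2 [ 0.4947 -0.2496  0.0324] 0.0502 0.0 [-0.4 -0.1 -0.5]
grip 11.5 [ 0.4956 -0.2496  0.0331] 0.0249 61.4 [ 1.8 -0.   2.5]
up 12.5 [ 0.4938 -0.2491  0.1908] 0.0249 60.7 [ 0.1  0.1 -1. ]
over 13.5 [0.4758 0.0251 0.1476] 0.0248 60.7 [-0.2  0.4  0.2]
[ 0.38244104  0.35400818 -0.64188962  0.2156199  -0.4340941   0.83664498]
```

View pics/over.png

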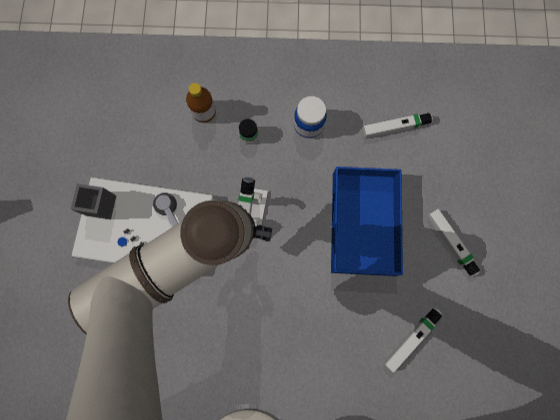

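The lens shows at (248,185) over the upper cradle. I'll compare that with the projected position, then lower gently while watching the force.

```bash
python3 - <<'E'
from plan import *
s=dict(np.load("top0.npz")); R,t,K=cam(s)
def st(n): s=arm.sense(); print(n,round(s["time"],1),np.round(s["tcp_pos"],4),round(s["opening"],4),round(s["grip_force"],1),np.round(s["contact_force"],1))
f=RF+.004*ra+.0815*rn
for d in (.13,.17): print(cv2.projectPoints((f+d*ra)[None],s["rvec"],s["tvec"],K,None)[0].ravel())
arm.move_straight(place(.015)[0],vel=.15); st("15")
f0=np.array(arm.sense()["contact_force"])
for up in [.010,.006,.003,.001,-.001,-.003]:
    arm.move_straight(place(up)[0],vel=.04); st(up)
    if np.linalg.norm(np.array(arm.sense()["contact_force"])-f0)>4: break
t=imaging.snapshot("scene");save(t,"placed.png")
E
```

```text
[245.46865513 196.49651839]
[247.86349742 178.47093066]
15 14.2 [0.5166 0.0179 0.0977] 0.0251 60.7 [-0.3 -0.8 -1.1]
0.01 14.4 [0.5198 0.0181 0.0947] 0.0247 60.7 [ 1.1  0.6 -1.7]
0.006 14.7 [0.5223 0.0176 0.0911] 0.025 60.7 [-0.1 -1.4 -0.5]
0.003 14.9 [0.5242 0.0172 0.0886] 0.0247 60.7 [ 0.1 -0.4 -1.8]
0.001 15.2 [0.5254 0.017  0.0871] 0.025 60.7 [ 0.9 -0.3 -0.7]
-0.001 15.4 [0.5262 0.0168 0.0865] 0.0247 62.0 [-5.8  2.5  7.1]
```

View pics/placed.png

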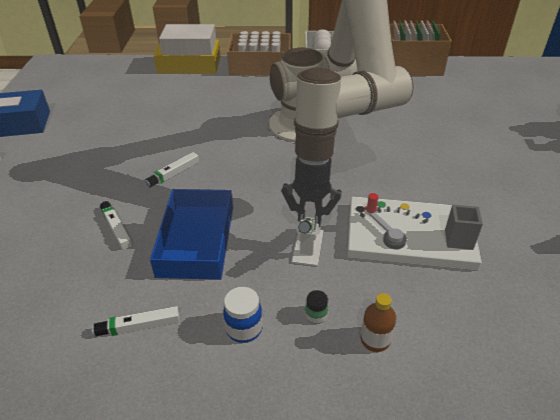

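```bash
python3 - <<'E'
from plan import *
def st(n): s=arm.sense(); print(n,round(s["time"],1),np.round(s["tcp_pos"],4),round(s["opening"],4),round(s["grip_force"],1),np.round(s["contact_force"],1))
eoat.set_gripper(.06); st("open")
p=place(-.001); arm.move_straight(p[0]-.09*p[1][:,2],vel=.2)
arm.reach(*regrasp(.16)); st("above")
for c in ["scene","top"]:
    t=imaging.snapshot(c); w=world(t); rel=w-RF
    s_=rel@ra; n=rel@rn; l=rel@np.cross(rn,ra)
    m=(t["depth"]>0)&(s_>.05)&(s_<.19)&(abs(l)<.03)&(n>-.014)&(n<.025)
    print(c,m.sum(),"s",np.percentile(s_[m],[1,50,98,100]).round(4),"l",np.percentile(l[m],[2,50,98]).round(4),"n",np.percentile(n[m],[50,90,98]).round(4))
    save(t,"rest_"+c+".png")
E
```

```text
open 15.9 [0.5269 0.0168 0.0857] 0.0603 0.0 [-0.3  0.   0.6]
above 17.5 [0.5832 0.0075 0.2765] 0.0597 0.0 [-0.   0.2 -0.7]
scene 270 s [0.0565 0.149  0.1725 0.175 ] l [-0.0197  0.0058  0.0239] n [0.0028 0.0142 0.015 ]
top 731 s [0.0516 0.1102 0.1696 0.1706] l [-0.021  -0.0024  0.0186] n [0.0133 0.0157 0.0171]
```

```bash
python3 - <<'E'
from plan import *
def st(n): s=arm.sense(); print(n,round(s["time"],1),np.round(s["tcp_pos"],4),round(s["opening"],4),round(s["grip_force"],1),np.round(s["contact_force"],1))
eoat.set_gripper(.055)
arm.move_straight(regrasp(.04,.001)[0],vel=.2); arm.move_straight(regrasp(0,.001)[0],vel=.08); st("down")
eoat.set_gripper(0,60); st("grip")
arm.move_straight(regrasp(.04,.001)[0],vel=.08); arm.move_straight(regrasp(.15,.001)[0],vel=.2); st("up")
for y in [-7,15,35]:
    for l in [.0,.11,.14]: q=arm.ik(*well(l,y)); print(y,l,None if q is None else np.round(q,2))
t=imaging.snapshot("scene");save(t,"up2.png")
E
```

```text
down 19.2 [0.5831 0.0075 0.1175] 0.0549 0.0 [0.9 0.3 0. ]
grip 19.6 [0.5834 0.0076 0.1184] 0.0253 59.4 [ 0.5 -0.2  0.8]
up 21.0 [0.5823 0.0077 0.2662] 0.0253 59.2 [ 0.   1.1 -2.3]
-7 0.0 [ 0.94  0.38 -0.56  0.79 -0.54 -0.16]
-7 0.11 [ 0.98  0.28 -0.36  0.55 -0.81  0.11]
-7 0.14 [ 0.99  0.26 -0.3   0.51 -0.88  0.16]
15 0.0 [ 0.87  0.34 -0.63  0.83 -0.33  0.21]
15 0.11 [ 0.94  0.24 -0.39  0.46 -0.65  0.57]
15 0.14 [ 0.95  0.21 -0.33  0.41 -0.72  0.62]
35 0.0 [ 0.88  0.34 -0.53  0.39 -0.3   0.95]
35 0.11 [ 0.89  0.23 -0.32  0.21 -0.61  1.14]
35 0.14 [ 0.9   0.2  -0.27  0.19 -0.69  1.17]
```

View pics/up2.png

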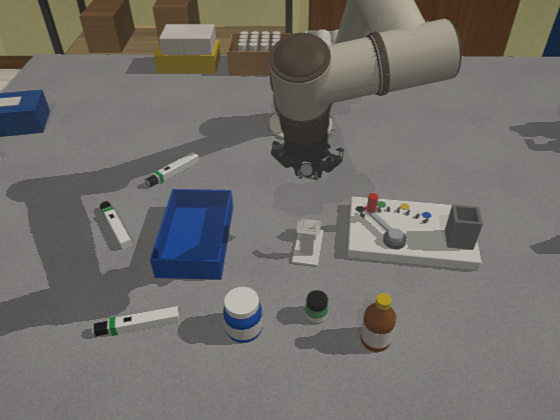

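The torch is out of the rest, with its lens at (307,170). I'll carry it over the well and measure its foot before lowering.

```bash
python3 - <<'E'
from plan import *
def st(n): s=arm.sense(); print(n,round(s["time"],1),np.round(s["tcp_pos"],4),round(s["opening"],4),round(s["grip_force"],1),np.round(s["contact_force"],1))
arm.reach(*well(.14,-7)); arm.wait(.3); st("over")
for c in ["scene","top"]:
    t=imaging.snapshot(c); w=world(t); save(t,"well_"+c+".png")
    d=w-[*WELL[:2],0]; m=(t["depth"]>0)&(np.hypot(d[...,0],d[...,1])<.05)&(t["color"].min(2)>90)&(w[...,2]>.15)&(w[...,2]<.33)
    for z in np.arange(.15,.32,.02):
        k=m&(w[...,2]>z)&(w[...,2]<z+.02)
        if k.sum()>4: print(c,round(z,2),k.sum(),np.round(np.percentile(w[k][:,0],[5,50,95]),4),np.round(np.percentile(w[k][:,1],[5,50,95]),4))
    print("zmin",np.percentile(w[m][:,2],2) if m.any() else None)
E
```

```text
over 22.7 [0.5317 0.362  0.3023] 0.0251 59.2 [ 0.  -0.5 -0.6]
scene 0.17 99 [0.5416 0.5461 0.5489] [0.3499 0.3605 0.3726]
scene 0.19 108 [0.5327 0.5463 0.5492] [0.3493 0.3595 0.372 ]
scene 0.21 116 [0.5396 0.5465 0.5496] [0.3495 0.36   0.3725]
scene 0.23 110 [0.5415 0.5464 0.5494] [0.3499 0.3605 0.3725]
scene 0.25 121 [0.5405 0.5468 0.5494] [0.3497 0.3603 0.3715]
scene 0.27 108 [0.543  0.5468 0.5495] [0.3503 0.3617 0.3725]
scene 0.29 71 [0.5403 0.5464 0.5497] [0.3437 0.3635 0.3795]
scene 0.31 12 [0.5369 0.5396 0.5424] [0.3443 0.3776 0.3802]
zmin 0.17251196954679054
top 0.17 5 [0.5202 0.5207 0.5213] [0.3635 0.3683 0.3718]
zmin 0.17245158448748552
```

View pics/well_scene.png

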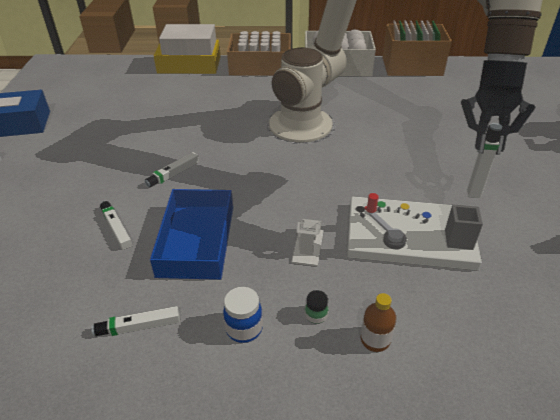

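The torch hangs upright at (483,170), centred over the well within 2 mm, foot at z of about 0.171. Lowering now with a force guard.

```bash
python3 - <<'E'
from plan import *
def st(n): s=arm.sense(); print(n,round(s["time"],1),np.round(s["tcp_pos"],4),round(s["opening"],4),round(s["grip_force"],1),np.round(s["contact_force"],1))
d=np.array([0,.001,0])
arm.move_straight(well(.085,-7)[0]+d,vel=.15); f0=np.array(arm.sense()["contact_force"])
arm.move_straight(well(.05,-7)[0]+d,vel=.1); st("in"); 
arm.move_straight(well(.012,-7)[0]+d,vel=.1); st("near")
for l in np.arange(.009,-.008,-.0015):
    arm.move_straight(well(l,-7)[0]+d,vel=.03); f=np.array(arm.sense()["contact_force"])-f0
    if f[2]>5: break
st(round(l,4))
eoat.set_gripper(.05); arm.wait(.4); st("open")
E
```

```text
in 23.8 [0.5315 0.3642 0.2134] 0.0254 59.2 [-1.  -0.1 -0.7]
near 24.3 [0.5315 0.3642 0.1752] 0.0251 59.2 [-0.2 -0.  -0.2]
0.003 25.6 [0.5316 0.3641 0.1678] 0.0254 60.8 [-3.9 -2.3  9.4]
open 26.3 [0.5311 0.3637 0.1654] 0.0505 0.0 [0.3 0.7 0.1]
```

```bash
python3 - <<'E'
from plan import *
def st(n): s=arm.sense(); print(n,round(s["time"],1),np.round(s["tcp_pos"],4),round(s["opening"],4),round(s["grip_force"],1),np.round(s["contact_force"],1))
s=arm.sense(); p=np.array(s["tcp_pos"]); z=np.array(s["tcp_rot"])[:,2]
arm.move_straight(p-.09*z,vel=.1); p=p-.09*z; arm.move_straight(p+[0,-.06,.04],vel=.2)
Y0=32
up=knob(0,.20,Y0); print(np.round(arm.ik(*up),2))
arm.reach(*up); st("over knob")
t=imaging.snapshot("scene"); w=world(t); save(t,"stand.png")
m=(t["depth"]>0)&(np.hypot(w[...,0]-.534,w[...,1]-.363)<.03)&(w[...,2]>.12)
q=w[m]; print("torch zmax",np.percentile(q[:,2],[50,99]))
for a,b in [(.12,.14),(.14,.16),(.18,.2)]:
    k=q[(q[:,2]>a)&(q[:,2]<b)]; print(a,len(k),np.median(k,0).round(4))
k=(t["depth"]>0)&(np.hypot(w[...,0]-.465,w[...,1]-.166)<.035)&(w[...,2]>.06)&(w[...,2]<.11)&(t["color"][...,0]>90)&(t["color"][...,1]<70)
print("knob pts",k.sum(),w[k].mean(0).round(4) if k.any() else None)
E
```

```text
[ 0.67  0.21 -0.38  0.   -0.98  1.46]
over knob 29.1 [0.4654 0.1661 0.2055] 0.0496 0.0 [-1.4 -0.  -0. ]
torch zmax [0.16790406 0.20572074]
0.12 110 [0.5462 0.36   0.1295]
0.14 110 [0.5464 0.3591 0.1501]
0.18 104 [0.5448 0.3604 0.1899]
knob pts 159 [0.4726 0.1647 0.0872]
```

View pics/stand.png

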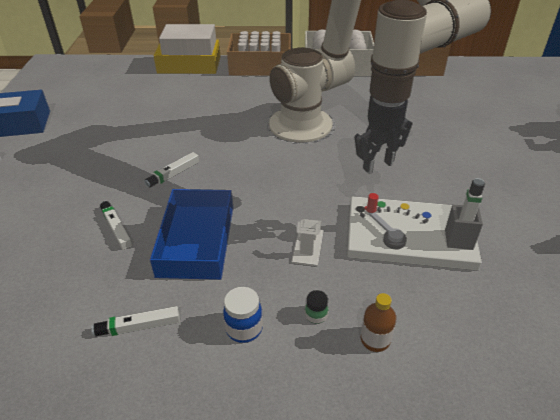

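The torch stands upright in the well at (473,200). The lever knob is still parked at (372,203), so I throw the lever now.

```bash
python3 - <<'E'
from plan import *
def st(n): s=arm.sense(); print(n,round(s["time"],1),np.round(s["tcp_pos"],4),round(s["opening"],4),round(s["grip_force"],1),np.round(s["contact_force"],1))
Y=lambda q:32-np.degrees(q)
arm.move_straight(knob(0,.085,Y(0))[0],vel=.15); st("down")
eoat.set_gripper(0,40); st("grip")
for q in np.linspace(0,.45,7)[1:]:
    p=knob(q,.085,Y(q)); arm.move_straight(p[0],rot=p[1],vel=.06); st(round(q,3))
eoat.set_gripper(.05); arm.wait(.3); st("rel")
arm.move_straight(knob(.45,.21,Y(.45))[0],vel=.15)
arm.reach([.36,-.0,.35],knob(0,.2,0)[1]); st("away")
for c in ["scene","top"]:
    t=imaging.snapshot(c); w=world(t); save(t,"end_"+c+".png"); C=t["color"].astype(int)
    k=(t["depth"]>0)&(np.hypot(w[...,0]-.44,w[...,1]-.2)<.08)&(w[...,2]>.094)&(w[...,2]<.112)&(C[...,0]>C[...,1]+50)
    m=w[k].mean(0); print(c,k.sum(),m.round(4),"q",A0-(np.arctan2(m[1]-PIV[1],m[0]-PIV[0])))
    q=w[(t["depth"]>0)&(np.hypot(w[...,0]-.534,w[...,1]-.363)<.04)&(w[...,2]>.12)]; print(np.median(q,0),q[:,2].max())
a=cv2.imread("pics/end_top.png")[160:285,60:300]; b=cv2.imread("pics/end_scene.png")[150:275,320:520]
o=np.zeros((760,800,3),np.uint8); o=np.vstack([cv2.resize(a,(576,300),interpolation=2),cv2.resize(b,(576,300),interpolation=2)]); cv2.imwrite("pics/end.png",o)
E
```

```text
down 30.1 [0.4659 0.1662 0.0917] 0.0502 0.0 [0.3 0.9 0.4]
grip 30.4 [0.4658 0.166  0.092 ] 0.0227 39.0 [-1.2  0.9  4.5]
0.075 30.7 [0.4626 0.1715 0.092 ] 0.0229 39.1 [-0.2 -2.   5.2]
0.15 30.9 [0.4597 0.1775 0.092 ] 0.0237 39.2 [ 0.6 -2.8  5. ]
0.225 31.2 [0.457  0.1843 0.092 ] 0.0232 39.4 [-2.3 -0.3  6.5]
0.3 31.5 [0.4549 0.1914 0.092 ] 0.0231 39.5 [-3.6  2.2  6.5]
0.375 31.7 [0.4535 0.198  0.092 ] 0.0232 39.5 [-2.5  1.   6.9]
0.45 32.0 [0.4526 0.2041 0.092 ] 0.0233 39.5 [-0.7 -1.4  6.7]
rel 32.6 [0.4522 0.2037 0.0909] 0.0499 0.0 [-0.3  0.3 -0.2]
away 34.6 [0.3602 0.0004 0.3491] 0.05 0.0 [ 0.5 -0.2  0.4]
scene 55 [0.4556 0.2049 0.1025] q 0.45988005970628754
[0.54523729 0.36069932 0.16754321] 0.2062750299499518
top 96 [0.4512 0.202  0.1012] q 0.4326529300378428
[0.52976136 0.3534739  0.1741341 ] 0.20774803380281776
```

View pics/end.png

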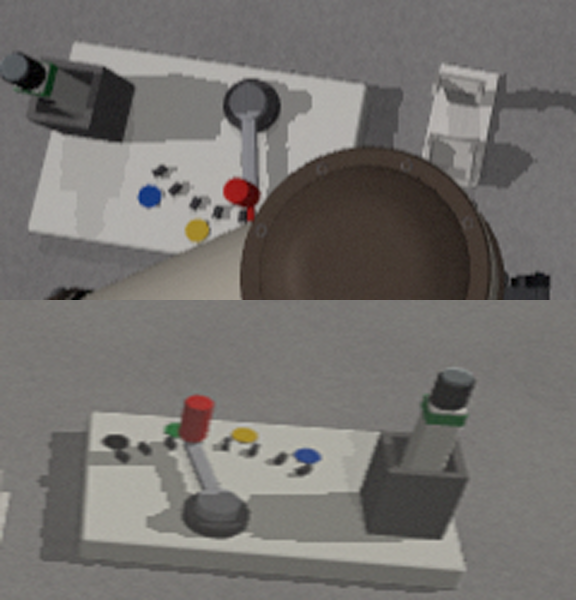

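Both views show the lever pointing at the green spot (about 0.45 rad) and the torch upright in the well. I check the height of the lens face, then hand in.

```bash
python3 - <<'E'
from plan import *
t=imaging.snapshot("top"); w=world(t)
m=(t["depth"]>0)&(np.hypot(w[...,0]-.534,w[...,1]-.362)<.01)&(w[...,2]>.18); z=np.median(w[m][:,2]); print(m.sum(),z)
if z<.2075: print(arm.close_job())
E
```

```text
86 0.2030566515318557
the job is handed in; nothing more can be done
None
```

The torch stands upright in the well and is let go, the lever is in the green notch, nothing else was moved, and the job is handed in at about 35 s; I have not seen the verdict.

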